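# Hang the dipper on the paint box rim

## Robot

A 6-joint arm with a two-finger parallel gripper is mounted at the origin on the work surface. World frame = base frame: x ahead of the robot, y to its left, z up, the work surface at z = 0. Lengths are in m, angles in rad, forces in N, time in s.
With the tool pointing down it reaches from about 0.275 to 0.775 m from the base axis. Payload 14.6 kg.
Tool frame: the origin (TCP) lies on the centre line of the jaws, within the pads' length; the fingertips stand 11 mm ahead of it and the grasp point (between the pads) lies 8 mm behind it; z points along the fingers, y is the line along which they close (so a half turn about z gives the same grasp; the last joint's range is limited). The gripper opens to 85 mm and grips with 20 to 120 N. Pads are 22 mm wide; open, the fingers measure 114 mm over their backs; the gripper's body (76 mm by 85 mm) begins 54 mm behind the grasp point. The pads swing forward as they close: fully open they stand 13 mm farther back than shut.
Start: joints at [-1.378, 0.263, -0.048, 1.259, 0, 1.415], TCP at [0.179, -0.494, 0.242] pointing down, gripper open.
Joint ranges: [-2.65, 2.65], [-0.89, 1.7], [-1.18, 1.37], [-2.13, 2.11], [-1.35, 1.29], [-3.14, 3.14]. Speed limits (rad/s): [1.89, 1.89, 2.57, 2.79, 3.14, 3.14].

## Interface

Orientations are given as a rotation vector (axis times angle).
In Python, from station import bot, read_camera gives the robot as it stands.
- The arm moves only by the shell command python3 -m jog 'ROWS'. ROWS is JSON, a list of rows, each a list of 3 entries, a list of its own where there are three numbers: the closure in counts, from 0 (fully open) to 255 (shut), then the shift along the tool's x, y, z in units of 250 mm (1.0 is 250 mm), then the turn about the tool's z in units of pi/2 rad (1.0 is pi/2 rad). In form: [[claw, [tx, ty, tz], yaw], ...]. A call has 1 to 5 rows; each row is the pose to reach, as a shift and turn from the pose commanded when the call began, along the tool's axes at that moment; what a row does not reach only later rows make up. A row lasts 1/12 s, in which the tool goes at most 41.7 mm and 7.16 degrees, less where a joint would pass 70% of its speed; a pose out of reach is approached as far as the arm can. A call with a number of a shift or a turn outside -1 to 1 is refused whole. A call with a gripper value outside its range is refused whole. The fingers move at their own pace and stop on an object; the grip force is fixed at half the most. Time passes only in rows, so rows that repeat a pose let the fingers close. It gives the time, the measured TCP pose, the force, the opening and the grip force at its end, in the units of the state.
- bot.state(): the state, without advancing time (a new reading comes with each control period).
- read_camera(name): name is "side" or "top"; returns a dict with "image" (420x560x3 uint8, blue, green, red), "camera_matrix" (3x3 intrinsics, pixels), "cam_to_world" (4x4, takes a point from camera to world coordinates). Camera axes: x right, y down, z forward; pixel columns grow to the right and rows downward; lengths in m; the calibration is good to about 2 mm. A picture is of the moment at which its call begins. There is no depth.
- bot.close_job(): hands the job in; it is judged then, once.
The state is a dict: "time_s": time; "joint_pos": joint angles; "joint_vel": joint speeds; "tau": joint torques, N m; "tcp_pos": TCP position; "ee_rot": TCP orientation; "wrist_force": force on the tool from outside, world axes, zero at the start; "moment": the same for the moment, N m; "grip_width": finger opening in m; "grasp_force": force on a finger pad.
Only numpy, scipy, OpenCV 4.12 (cv2) and the standard library are available. Lean on these libraries where they do the work, as an engineer would, in place of code of your own. Each camera call takes 0.05 s, during which the arm holds its last target. There are 200 camera calls.

## Task

Take the hooked solvent dipper by its wooden grip and hang it by its hook on the outside of the paint box's front wall, seated in the notch of the rim strip so it cannot slide along. Feel for the notch gently, without forcing the thin strip, keep hold until the hook has dropped fully home, then let go and leave it hanging upright. Leave everything else on the table where it is.

Things in the scene. Friction and masses are not known exactly. Their poses are not given: they have to be found in the camera images.
- grip (a point): Centre of the dipper's wooden grip, a rounded block 20 mm (x) by 14 mm (y) by 50 mm high standing on the hook's bridge; this point is 97 mm above the cup's underside. z up, x from the cup towards the hook's free leg, y along the hook's width. Best gripped across the 14 mm (fingers closing along y), from above, about 9 mm above this point.
- cup (a point): Centre of the dipper's cup, 25 mm above its underside: a small aluminium solvent cup, 48 mm across, 50 mm high, with a flat hook strap on its back (+x); whole dipper 0.1 to 0.2 kg. Same axes as the grip, which is 33 mm to +x. It starts standing on the table, among similar vessels, hook side turned away from the robot within about 0.7 rad.
- hook (a point): Middle of the underside of the dipper's hook bridge, 30 mm straight below the grip's centre, 67 mm above the cup's underside; same axes. The flat strap is 24 mm wide (y), the bridge 5 mm thick. The gap between the back strap (-x) and the free leg (+x) is 14 mm; this point is midway.
- leg (a point): Lower end of the hook's free leg, 9 mm to +x of the hook point and 25 mm below it; the leg is 4 mm thick (x), 24 mm wide. It must pass down behind the wall, inside the box.
- box_middle (a point): Centre of the open wooden paint box, half-way up: 200 mm deep (x), 320 mm long (y), 100 mm high, fixed to the table. x points away from the robot's side, z up. Paint tubes inside lie well below the rim. The front wall, nearest the robot, is 9 mm thick, its middle plane 95.5 mm to -x of here.
- rim (a point): Top of the box's front wall, mid-thickness and mid-length; x points into the box, y along the wall. Top: a fixed light-wood strip 9 mm thick, 210 mm long, 8 mm high, with one notch 32 mm wide, 8 mm deep. The notch's middle is up to 30 mm to either side of here along y, unmeasured: see it, or slide the hook under 2 to 8 N until it drops. Strip bears 30 N at most.
- plain_cup_mid (a point): Middle of a plain aluminium cup without hook or grip, 52 mm across, 50 mm high, standing. Leave alone.
- jar_mid (a point): Middle of a glass jar 56 mm across, 72 mm high, standing. Leave alone.
- bottle_mid (a point): Middle of a small amber glass bottle 48 mm across, 80 mm high, standing. Leave alone.
- brush_grip (a point): Handle of a paint brush lying on the table beside the box. Leave alone.
- tube_a_mid (a point): Middle of a flattened paint tube, 127 by 34 by 18 mm, lying on the table beside the box. Leave alone.
- tube_b_mid (a point): Middle of a flattened paint tube, 127 by 34 by 18 mm, lying on the table beside the box. Leave alone.
- tube_c_mid (a point): Middle of a flattened paint tube, 127 by 34 by 18 mm, lying on the table beside the box. Leave alone.
There are look-alikes about, which are no part of the job. Several things look just like the part that bears grip: the one meant starts nearest to the robot's base.

How it is judged:
On the way, in this order (a step that is already met when the one before it is completed fails the run):
1. the dipper is lifted off the table (height (world z) of grip above 0.13 m), for 0.1 s.
2. the hook is over the front wall and down in the notch, the dipper still held in the gripper (z of hook in the frame of rim between -0.013 and -0.005 m and x of hook in the frame of rim between -0.006 and 0.006 m and y of hook in the frame of rim between -0.045 and 0.045 m and x of cup in the frame of rim below -0.02 m and angle between hook's own z axis and vertical below 0.2 rad and contact force between the fingers and dipper above 0.5 N), for 0.2 s.
At the end, for the whole second after the job is handed in: The dipper hangs at rest on the paint box: hook bridge down in the notch (underside at least 5 mm and at most 13 mm below the strip's top, within 6 mm of the wall's mid-thickness, within 45 mm of the wall's middle along it), cup outside the box, upright within 0.2 rad, released (z of hook in the frame of rim between -0.013 and -0.005 m and x of hook in the frame of rim between -0.006 and 0.006 m and y of hook in the frame of rim between -0.045 and 0.045 m and x of cup in the frame of rim below -0.02 m and angle between hook's own z axis and vertical below 0.2 rad and linear speed of dipper below 0.02 m/s and contact force between dipper and paintbox above 0.3 N); the robot touches nothing.
It fails at once if the dipper presses on the paint box or its strip with more than 30 N (contact force between dipper and paintbox above 30 N).
It fails at once if a bystander is moved by more than 25 mm (distance of any of plain_cup_mid, jar_mid, bottle_mid, tube_a_mid, tube_b_mid, tube_c_mid, brush_grip from where it was at the start of the episode above 0.025 m).
It fails at once if the gripper or arm pushes on the paint box with more than 30 N (contact force between any of the fingers, the arm and paintbox above 30 N).
It also fails if it takes over 61 s, if anything falls off the work surface, if the arm or the gripper's body presses on something with over 40 N, if the wrist force passes 120 N, or if a joint passes its speed limit or range.

## Working session

There is one attempt and no reset: what is moved stays moved. The work goes in short steps, Python scripts to look and compute and a shell command to move; the robot and the scene stay as the last step left them, time stands still between calls to the robot, and variables do not carry over. Pictures are saved under pics/ and viewed, at most 10 in all, crops included, and the job is handed in when it is done.

```bash
mkdir -p pics; ls; python3 - <<'E'
from station import bot, read_camera
import cv2,json,numpy as np
print(bot.state())
for n in("top","side"):
    c=read_camera(n); cv2.imwrite(f"pics/{n}0.png",c["image"]); print(n,c["camera_matrix"],c["cam_to_world"])
E
```

```text
pics
{'time_s': 0.0, 'joint_pos': array([-1.37828846e+00,  2.63520838e-01, -4.89550883e-02,  1.25940719e+00,
       -8.70109833e-06,  1.41549451e+00]), 'joint_vel': array([-0.00025835,  0.00027334, -0.00182611,  0.00089481, -0.0001238 ,
       -0.00167281]), 'tau': array([-3.02295106e-03, -6.37607002e+01,  3.84575093e+01,  1.33689880e-02,
       -7.18308311e-04,  1.39469014e-05]), 'tcp_pos': array([ 0.17887927, -0.49329293,  0.24181952]), 'ee_rot': array([-3.09313678e+00, -5.43400545e-01,  4.54055124e-05]), 'wrist_force': array([-0.87550493, -0.38813408, -0.45986948]), 'moment': array([ 0.01132305, -0.01312078, -0.03515558]), 'grasp_force': 0.0, 'grip_width': 0.08554128954207041}
top [[382.43663271   0.         276.17706912]
 [  0.         382.43663271 208.71082215]
 [  0.           0.           1.        ]] [[ 0.0098778  -0.99317827  0.11618673  0.49908932]
 [-0.99990421 -0.00868385  0.01077789 -0.030097  ]
 [-0.00969542 -0.11628207 -0.99316891  1.03479224]
 [ 0.          0.          0.          1.        ]]
side [[507.3858314    0.         292.59230894]
 [  0.         507.3858314  208.14404222]
 [  0.           0.           1.        ]] [[-0.70014032 -0.4227794   0.5753791  -0.19647044]
 [-0.71364927  0.38891875 -0.58262073  0.81337503]
 [ 0.02254432 -0.81853514 -0.57401391  0.92044751]
 [ 0.          0.          0.          1.        ]]
```

View pics/top0.png

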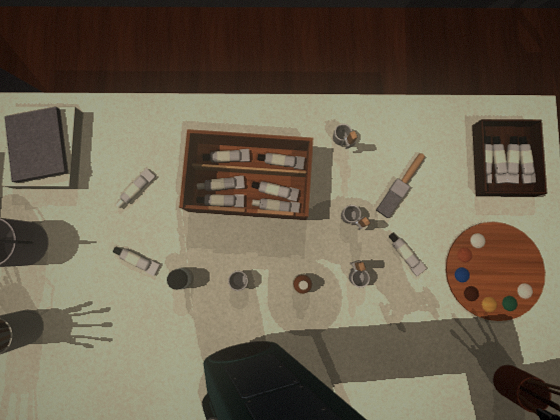

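View pics/side0.png

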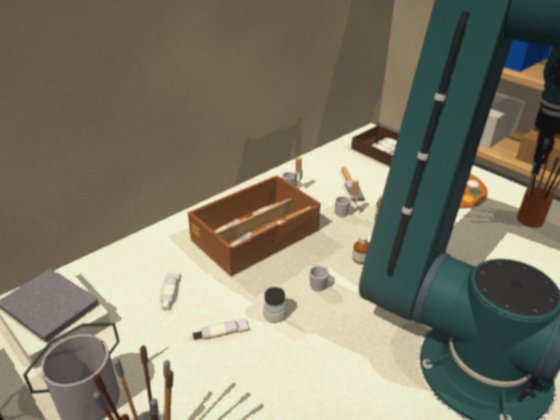

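The top view shows three dippers, at about (345,135), (355,213) and (360,272). The last is nearest the base, and the box front wall runs along row ~215. The side view has the target hidden behind the arm. I'll enlarge the dipper and the rim.

```bash
python3 - <<'E'
import cv2,numpy as np
t=cv2.imread("pics/top0.png")
a=cv2.resize(t[195:230,175:325],(750,175),interpolation=cv2.INTER_CUBIC)   # 5x, off (175,195)
b=cv2.resize(t[250:295,340:390],(450,405),interpolation=cv2.INTER_CUBIC)  # 9x off (340,250)
m=np.zeros((590,750,3),np.uint8); m[:175]=a; m[180:585,:450]=b
cv2.imwrite("pics/crop1.png",m)
E
```

```text
(no output)
```

View pics/crop1.png

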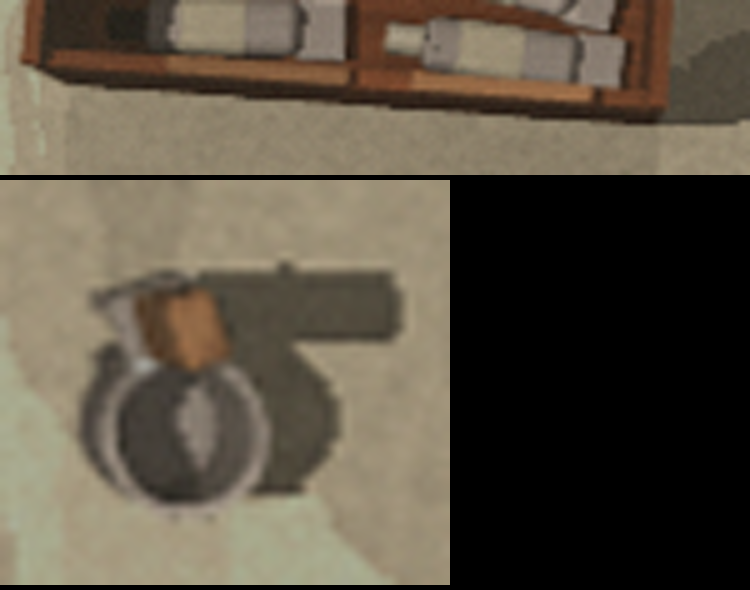

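The strip shows as light wood at crop x≈165–350 and 412–595, with the notch near crop x≈382 (pixel ≈251,210). The cup rim is centred at about (360.7,278) and the grip's top face at about (361.7,266.4). I'll segment these by colour and overlay a model to check them.

```bash
cat > h.py <<'E'
import numpy as np,cv2
from scipy.spatial.transform import Rotation as R
def ray(c,u,v,z):
    d=c["cam_to_world"][:3,:3]@np.linalg.solve(c["camera_matrix"],[u,v,1]); o=c["cam_to_world"][:3,3]
    return o+d*(z-o[2])/d[2]
def proj(c,P):
    T=np.linalg.inv(c["cam_to_world"]); q=(T[:3,:3]@np.atleast_2d(P).T+T[:3,3:]); q=c["camera_matrix"]@q
    return (q[:2]/q[2]).T
E
python3 - <<'E'
from h import *
from station import read_camera
c=read_camera("top"); im=c["image"]
g=ray(c,361.7,266.4,.122); k=ray(c,360.7,278,.05); print("grip",g,"cup",k,"dist",np.linalg.norm((g-k)[:2]),"yaw",np.arctan2(*(g-k)[1::-1]))
# strip light-wood profile: rows 203..216
hsv=cv2.cvtColor(im,cv2.COLOR_BGR2HSV)
for v in range(204,218):
    print(v,' '.join(f"{x:3d}" for x in im[v,204:298:2,1]))
for z in(.1,.108):
  for u,v in((185,207.5),(308,216)): print(z,u,v,ray(c,u,v,z))
E
```

```text
grip [ 0.47077253 -0.22307449  0.122     ] cup [ 0.43943048 -0.23530094  0.05      ] dist 0.03364238208672359 yaw 0.3719404529558696
204  44  53  54  99 114 118 117 123 127 126  94 104 105 107 103  55 127 126 125 132  36  47  58  59 105 118 129 125 121  94 121 126 145 142 142 143 143 142 119 122 121 118 118  67 127 122 123
205  37  41  37  48  72  73  81  86  89  94  75  76  77  82  80  78 130 127 129 131  31  45  60  56  69  77 105 105 119 114 121 124 141 139 138 141 140 140 118 123 119 120 122  67 124 122 125
206  63  61  72  86  84  75  77  74  50  53  38  39  39  42  56  88 109 109 111 120  37  42  61  61  54  53  64  65 116 122 120 128 146 140 138 144 136 137 119 119 123 121 119  63 127 122 126
207  65  63  74  91  90  91  91  85  82  81  81  82  73  73  65  66  69  61  63  66  53  56  56  55  55  52  52  53 110 104 105 133 146 145 143 141 137 138 119 122 122 123 118  75 126 121 121
208  66  61  76  90  93  92  93  92  94  91  93  96  92  91  91  88  86  81  78  74  69  54  56  55  52  52  49  48  72  84  88 120 127 139 133 139 142 135 123 123 119 125 115  83 127 123 124
209  50
[... 1222 characters left out ...]
63  63  36  36  30  34  33  35  32  38  38  36  34  35  39  39  33  39  41  38  45  48  50  58  64  70  66  42  67
216 134 136 134 131 131 131 129 130 132 132 133 134 133 136 133 136 127 124 123 124 119 121 125  94  85  38  38  35  33  31  32  30  35  35  37  33  37  35  33  36  35  35  34  42  41  40  46
217 128 133 136 130 135 131 133 126 125 130 134 137 130 134 130 133 130 126 132 135 128 134 136 129 130 125 127 124 122 121  87  94  63  63  35  34  29  30  34  34  32  35  37  34  38  40  37
0.1 185 207.5 [0.60948777 0.20508386 0.1       ]
0.1 308 216 [ 0.59112315 -0.09821356  0.1       ]
0.108 185 207.5 [0.60854297 0.20307117 0.108     ]
0.108 308 216 [ 0.59033552 -0.09763061  0.108     ]
```

```bash
python3 - <<'E'
from h import *
from station import read_camera
c=read_camera("top"); im=c["image"]
P={n:ray(c,*p,.1) for n,p in dict(L=(208.3,207.7),R=(294.0,213.5),n=(251.2,210.4),nl=(245.2,210),nr=(257.3,210.8),a=(230,209),b=(272,211.8)).items()}
for n in P: print(n,P[n].round(4))
w=P['L']-P['R']; print("len",np.linalg.norm(w),"notch",np.linalg.norm(P['nl']-P['nr']),"wall y-dir yaw",np.arctan2(-w[0],w[1]))
print("z.108 notch",ray(c,251.2,210.4,.108).round(4))
def draw(cx,cy,yaw):
    M=cv2.resize(im[250:295,340:390],None,fx=8,fy=8,interpolation=cv2.INTER_CUBIC)
    A=np.array([[np.cos(yaw),-np.sin(yaw)],[np.sin(yaw),np.cos(yaw)]])
    def pl(pts,z,col):
        W=np.c_[(np.array(pts)@A.T)+[cx,cy],np.full(len(pts),z)]
        q=(proj(c,W)-[340,250]+.5)*8-.5; cv2.polylines(M,[q.round().astype(int)],True,col,1)
    t=np.linspace(0,6.283,40); pl(np.c_[np.cos(t),np.sin(t)]*.024,.05,(0,255,0))
    rect=lambda x0,x1,h:[(x0,-h),(x1,-h),(x1,h),(x0,h)]
    pl(rect(.023,.043,.007),.122,(255,0,0)); pl(rect(.022,.044,.012),.072,(0,255,255)); 
    return M
ims=[draw(.4394+.033*0,-.2353,y) for y in(.30,.37)]
cv2.imwrite("pics/ov.png",np.hstack(ims))
E
```

```text
L [0.6095 0.1475 0.1   ]
R [ 0.597  -0.0639  0.1   ]
n [0.6037 0.0415 0.1   ]
nl [0.6046 0.0563 0.1   ]
nr [0.6029 0.0264 0.1   ]
a [0.6067 0.0938 0.1   ]
b [ 0.6007 -0.0098  0.1   ]
len 0.21168916405526264 notch 0.029886411367843174 wall y-dir yaw -0.05911743743203036
z.108 notch [0.6028 0.0409 0.108 ]
```

View pics/ov.png

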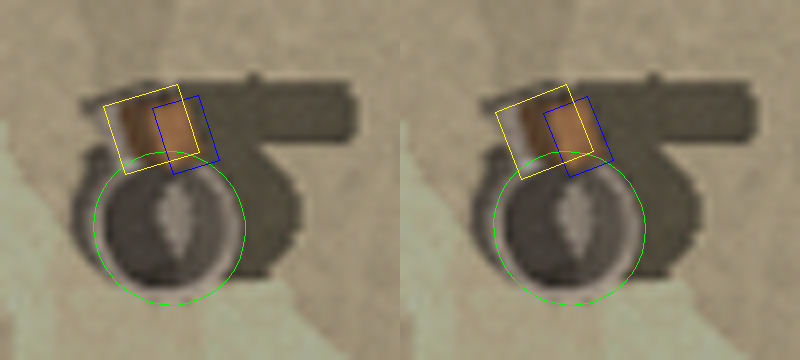

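The overlay sits about 1 px too low and right, so I'll fit the pose numerically. The fit uses the brown grip silhouette and the metal rim circle.

```bash
cat > fit.py <<'E'
from h import *
from scipy.optimize import minimize
def fit(c,x0,roi,S=8,z0=0.):
    u0,v0,u1,v1=roi
    im=cv2.resize(c["image"][v0:v1,u0:u1],None,fx=S,fy=S,interpolation=cv2.INTER_CUBIC)
    I=im.astype(float); br=((I[...,2]-I[...,0])>35).astype(np.uint8)
    n,l,st,_=cv2.connectedComponentsWithStats(br)
    br=(l==1+np.argmax(st[1:,4])).astype(np.uint8)
    def hull(p):
        x,y,t=p; A=np.array([[np.cos(t),-np.sin(t)],[np.sin(t),np.cos(t)]])
        r=np.array([(a,b) for a in(-.01,.01) for b in(-.007,.007)])*.97@A.T+[x,y]
        W=np.vstack([np.c_[r,np.full(4,z)] for z in(z0+.072,z0+.122)])
        return cv2.convexHull(((proj(c,W)-[u0,v0]+.5)*S-.5).astype(np.float32))
    def cost(p):
        m=np.zeros(br.shape,np.uint8); cv2.fillConvexPoly(m,(hull(p)*16).round().astype(int),1,shift=4)
        return 1-(m&br).sum()/max(1,(m|br).sum())
    best=min((minimize(cost,[x0[0]+dx,x0[1]+dx,x0[2]+d],method="Nelder-Mead",options=dict(initial_simplex=None,xatol=1e-4,fatol=1e-4)) for d in(-.3,-.1,.1,.3) for dx in(-.002,.002)),key=lambda r:r.fun)
    cv2.polylines(im,[hull(best.x).round().astype(int)],True,(255,0,0),1)
    cs,_=cv2.findContours(br,0,1); cv2.drawContours(im,cs,-1,(0,255,255),1)
    return best,im,br,cost
E
python3 - <<'E'
from fit import *
from station import read_camera
c=read_camera("top")
b,im,br,cost=fit(c,[.4705,-.222,.4],(340,250,390,295)); print(b.x,b.fun)
for t in np.arange(.1,.8,.1): 
    r=minimize(lambda q:cost([q[0],q[1],t]),b.x[:2],method="Nelder-Mead"); print(t.round(2),r.x,r.fun)
x,y=b.x[:2]
for u,v in((361,277.3),(361.5,277)): k=ray(c,u,v,.05); print("cup",k,np.hypot(x-k[0],y-k[1]),np.arctan2(y-k[1],x-k[0]))
cv2.imwrite("pics/fit.png",im)
E
```

```text
[ 0.49949978 -0.27061897  0.53323684] 0.8969575539204957
0.1 [ 0.49949978 -0.27061897] 0.9027845627747924
0.2 [ 0.49933363 -0.27065737] 0.9004362546109923
0.3 [ 0.49964672 -0.26983167] 0.8984686915651691
0.4 [ 0.4993273  -0.26985631] 0.8975166259786177
0.5 [ 0.49937898 -0.27038907] 0.8972679987206895
0.6 [ 0.49928713 -0.26836718] 0.8970910070368001
0.7 [ 0.49937221 -0.27187064] 0.8970600609191727
cup [ 0.44118768 -0.23608712  0.05      ] 0.06776982382846791 -0.534657126331424
cup [ 0.44195082 -0.23736345  0.05      ] 0.06646663057280816 -0.5239845524215293
```

View pics/fit.png

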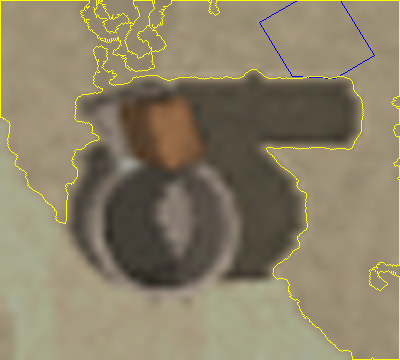

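The brown threshold caught the tan table. The grip itself spans about (118–206, 97–170) in the crop. I'll use saturation instead.

```bash
sed -i 's|^    I=im.astype.*|    H=cv2.cvtColor(im,cv2.COLOR_BGR2HSV); br=((H[...,1]>105)\&(H[...,0]<25)).astype(np.uint8)|' fit.py
python3 - <<'E'
from fit import *
from station import read_camera
c=read_camera("top")
b,im,br,cost=fit(c,[.4705,-.222,.4],(340,250,390,295)); print(b.x,b.fun,br.sum()/64)
for t in np.arange(.1,.8,.1): 
    r=minimize(lambda q:cost([q[0],q[1],t]),b.x[:2],method="Nelder-Mead"); print(t.round(2),r.x,r.fun)
x,y=b.x[:2]
for u,v in((361,277.3),(361.5,277)): k=ray(c,u,v,.05); print("cup",k,np.hypot(x-k[0],y-k[1]),np.arctan2(y-k[1],x-k[0]))
cv2.imwrite("pics/fit2.png",im)
E
```

```text
[ 0.4708823  -0.22368467  0.10348265] 0.22422083704363316 68.109375
0.1 [ 0.47084283 -0.22373045] 0.22445710217159132
0.2 [ 0.47080702 -0.22300131] 0.2320169252468265
0.3 [ 0.47112917 -0.22279967] 0.23873559203632555
0.4 [ 0.47155547 -0.22411307] 0.24506408036023553
0.5 [ 0.47157921 -0.22340248] 0.2428348097967692
0.6 [ 0.4714741  -0.22363119] 0.2469628601180146
0.7 [ 0.47102147 -0.22398103] 0.2579975791111879
cup [ 0.44118768 -0.23608712  0.05      ] 0.03218060328314292 0.3956429349734883
cup [ 0.44195082 -0.23736345  0.05      ] 0.03200218735245395 0.44165106283346284
```

View pics/fit2.png

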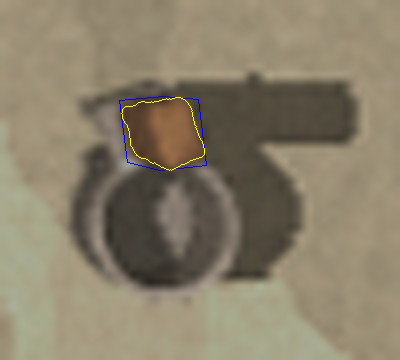

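```bash
cat >> h.py <<'E'
def plan(xyz,yaw,s=None):
    from station import bot
    s=s or bot.state(); M=R.from_rotvec(s["ee_rot"]).as_matrix()
    cy=np.arctan2(M[1,0],M[0,0]); d=(M.T@(np.array(xyz)-s["tcp_pos"]))
    print("t",s["time_s"],"tcp",s["tcp_pos"].round(4),"yaw",cy.round(4),"tilt",np.round(M[2],3),"shift/250mm",(d/.25).round(4),"turn/(pi/2)",round((cy-yaw)/(np.pi/2),4),"F",s["wrist_force"].round(2),"w",round(s["grip_width"],4),"g",round(s["grasp_force"],1))
E
python3 - <<'E'
from h import *
from station import read_camera
c=read_camera("top")
g=np.array([.471,-.2235])
print(ray(c,340+82/8-.5,250+105/8-.5,.072)[:2]-g)
for t in(.2,.3,.4,.5):
    A=np.array([[np.cos(t),-np.sin(t)],[np.sin(t),np.cos(t)]]); print(t,A@[.011,.012],A@[-.011,.012])
plan([.471,-.2235,.242],.39)
E
```

```text
[0.00721694 0.01938605]
0.2 [0.0083967  0.01394616] [-0.01316476  0.00957544]
0.3 [0.00696246 0.01471476] [-0.01405494  0.00821332]
0.4 [0.00545865 0.01533633] [-0.01480469  0.00676913]
0.5 [0.0039003  0.01580467] [-0.01540651  0.00525731]
t 0.35 tcp [ 0.1789 -0.4935  0.2421] yaw 0.3477 tilt [ 0. -0. -1.] shift/250mm [ 1.4665e+00 -6.1730e-01  9.0000e-04] turn/(pi/2) -0.0269 F [ 0.76 -0.35  0.25] w 0.0854 g 0.0
```

```bash
python3 -m jog '[[0,[0.13,-0.055,0],0],[0,[0.28,-0.118,0],0],[0,[0.43,-0.18,0],-0.01],[0,[0.58,-0.24,0],-0.01],[0,[0.73,-0.307,0],-0.015]]'; python3 -m jog '[[0,[0.14,-0.06,0],0],[0,[0.29,-0.12,0],0],[0,[0.44,-0.18,0],0],[0,[0.6,-0.25,0],0],[0,[0.7,-0.29,0],0]]';python3 -c "
from h import *
plan([.471,-.2235,.115],.37)"
```

```text
time_s: 0.77
tcp_pos: [0.3254, -0.3579, 0.2423]
ee_rot: [3.087, 0.579, 0.0]
wrist_force: [0.6, -0.6, 0.4]
grip_width: 0.0853
grasp_force: 0.0
time_s: 1.18
tcp_pos: [0.4628, -0.2256, 0.2424]
ee_rot: [-3.087, -0.582, -0.001]
wrist_force: [0.7, -0.9, 0.9]
grip_width: 0.0855
grasp_force: 0.0
t 1.1833 tcp [ 0.4628 -0.2256  0.2424] yaw 0.3726 tilt [ 0.001 -0.    -1.   ] shift/250mm [0.0332 0.0042 0.5096] turn/(pi/2) 0.0017 F [ 0.66 -0.89  0.93] w 0.0855 g 0.0
```

```bash
python3 -m jog '[[0,[0,0,0],0],[0,[0,0,0],0]]'; python3 -c "
from h import *
plan([.471,-.2235,.115],.37)"
```

```text
time_s: 1.35
tcp_pos: [0.4618, -0.2271, 0.2421]
ee_rot: [-3.087, -0.584, 0.0]
wrist_force: [-0.1, 0.0, 0.4]
grip_width: 0.0854
grasp_force: 0.0
t 1.35 tcp [ 0.4618 -0.2271  0.2421] yaw 0.3742 tilt [-0. -0. -1.] shift/250mm [3.960e-02 1.000e-04 5.084e-01] turn/(pi/2) 0.0027 F [-0.05  0.05  0.37] w 0.0854 g 0.0
```

```bash
python3 -m jog '[[0,[0.04,0,0.05],0],[0,[0.04,0,0.19],0],[0,[0.04,0,0.33],0],[0,[0.04,0,0.47],0],[0,[0.04,0,0.57],0]]';python3 -m jog '[[120,[0,0,0],0],[120,[0,0,0],0],[120,[0,0,0],0],[120,[0,0,0],0]]'; python3 - <<'E'
from h import *
from station import read_camera
plan([.471,-.2235,.098],.37)
for n,(u,v) in dict(top=(355,262),side=(380,200)).items():
    c=read_camera(n); im=c["image"]; r=70
    if n=="side": p=proj(c,[[.471,-.2235,.097]])[0]; u,v=p.astype(int); print(p)
    cv2.imwrite(f"pics/g_{n}.png",cv2.resize(im[max(0,v-40):v+40,max(0,u-50):u+50],None,fx=4,fy=4))
a=cv2.imread("pics/g_top.png");b=cv2.imread("pics/g_side.png");cv2.imwrite("pics/g.png",np.hstack([a[:320,:400],b[:320,:400]]))
E
```

```text
time_s: 1.77
tcp_pos: [0.4688, -0.225, 0.0974]
ee_rot: [-3.087, -0.577, 0.002]
wrist_force: [-1.1, -1.0, -0.2]
grip_width: 0.0857
grasp_force: 0.0
time_s: 2.1
tcp_pos: [0.4711, -0.2255, 0.1017]
ee_rot: [3.086, 0.579, 0.003]
wrist_force: [0.6, 0.6, 0.1]
grip_width: 0.0449
grasp_force: 0.0
t 2.1 tcp [ 0.4711 -0.2255  0.1017] yaw 0.3708 tilt [ 0.002  0.002 -1.   ] shift/250mm [ 0.0024 -0.0077  0.0146] turn/(pi/2) 0.0005 F [0.59 0.57 0.09] w 0.0449 g 0.0
[380.84088159 204.17332086]
```

View pics/g.png

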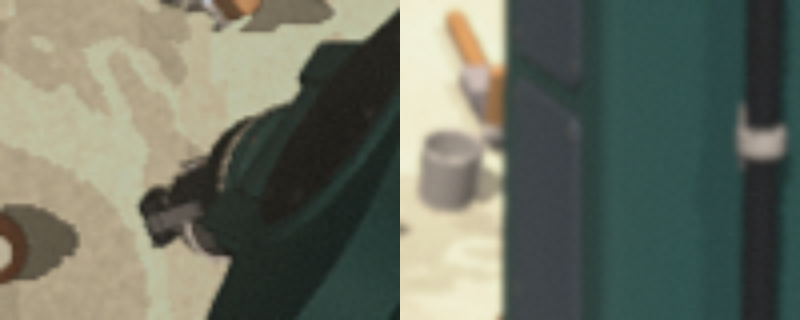

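The arm hides the grasp in both views: only the left finger shows at about (150,215) in the top crop. I'll rely on the measurement and close, watching opening and force.

```bash
python3 -m jog '[[120,[0.002,-0.007,0.014],0],[255,[0.002,-0.007,0.014],0],[255,[0.002,-0.007,0.014],0],[255,[0.002,-0.007,0.014],0],[255,[0.002,-0.007,0.014],0]]';python3 -m jog '[[255,[0,0,0],0],[255,[0,0,0],0],[255,[0,0,0],0]]'; python3 -c "
from h import *
plan([.471,-.2235,.2],.37)"
```

```text
time_s: 2.62
tcp_pos: [0.4701, -0.2225, 0.0964]
ee_rot: [-3.087, -0.58, 0.0]
wrist_force: [-0.4, 1.4, 3.6]
grip_width: 0.013
grasp_force: 58.5
time_s: 2.87
tcp_pos: [0.4702, -0.2225, 0.0964]
ee_rot: [-3.087, -0.58, 0.0]
wrist_force: [-1.0, 2.6, 4.8]
grip_width: 0.0134
grasp_force: 58.5
t 2.8667 tcp [ 0.4702 -0.2225  0.0964] yaw 0.3714 tilt [ 0. -0. -1.] shift/250mm [ 0.0017  0.0047 -0.4143] turn/(pi/2) 0.0009 F [-0.99  2.61  4.77] w 0.0134 g 58.5
```

Gripped at 13.4 mm opening with 58 N. Lifting, then carrying over to just above the notch.

```bash
python3 -m jog '[[255,[0,0,-0.08],0],[255,[0,0,-0.2],0],[255,[0,0,-0.34],0],[255,[0,0,-0.48],0],[255,[0,0,-0.56],0]]';python3 -m jog '[[255,[0,0,0],0],[255,[0,0,0],0],[255,[0,0,0],0]]'; python3 -c "
from h import *
plan([.6037,.0415,.23],-.059)"
```

```text
time_s: 3.28
tcp_pos: [0.4708, -0.2231, 0.2397]
ee_rot: [3.085, 0.58, 0.004]
wrist_force: [0.0, -0.1, -1.4]
grip_width: 0.0134
grasp_force: 59.0
time_s: 3.53
tcp_pos: [0.47, -0.2225, 0.2352]
ee_rot: [-3.087, -0.58, 0.001]
wrist_force: [-0.3, 0.6, -2.4]
grip_width: 0.0131
grasp_force: 59.0
t 3.5333 tcp [ 0.47   -0.2225  0.2352] yaw 0.3713 tilt [-0.001 -0.001 -1.   ] shift/250mm [ 0.8817 -0.7901  0.0212] turn/(pi/2) 0.274 F [-0.31  0.65 -2.35] w 0.0131 g 59.0
```

```bash
python3 -m jog '[[255,[0.07,-0.06,0],0.04],[255,[0.19,-0.17,0],0.1],[255,[0.31,-0.28,0],0.16],[255,[0.43,-0.38,0],0.22],[255,[0.51,-0.455,0],0.274]]';python3 -m jog '[[255,[0,0,0],0],[255,[0,0,0],0]]'; python3 -c "
from h import *
plan([.6037,.0415,.23],-.059)"
```

```text
time_s: 3.95
tcp_pos: [0.5483, -0.0677, 0.2347]
ee_rot: [-3.139, 0.099, 0.003]
wrist_force: [0.6, -0.6, -1.1]
grip_width: 0.0133
grasp_force: 58.9
time_s: 4.12
tcp_pos: [0.5476, -0.0692, 0.2347]
ee_rot: [-3.14, 0.088, 0.004]
wrist_force: [0.1, -1.2, -1.1]
grip_width: 0.0132
grasp_force: 59.1
t 4.1167 tcp [ 0.5476 -0.0692  0.2347] yaw -0.0561 tilt [-0.003 -0.    -1.   ] shift/250mm [ 0.1992 -0.4546  0.0185] turn/(pi/2) 0.0019 F [ 0.11 -1.16 -1.14] w 0.0132 g 59.1
```

```bash
python3 -m jog '[[255,[0.03,-0.08,0.02],0],[255,[0.09,-0.2,0.06],0.002],[255,[0.15,-0.32,0.1],0.002],[255,[0.18,-0.41,0.15],0.002],[255,[0.2,-0.455,0.18],0.002]]';python3 -m jog '[[255,[0,0,0],0],[255,[0,0,0],0],[255,[0,0,0],0]]'; python3 - <<'E'
from h import *
from station import read_camera,bot
plan([.6037,.0415,.16],-.059)
s=bot.state(); g=s["tcp_pos"]
out=[]
for n in("side","top"):
    c=read_camera(n); im=c["image"]; p=proj(c,[g])[0]; print(n,p)
    u0,v0=int(p[0])-45,int(p[1])-45; print(u0,v0)
    out.append(cv2.resize(im[v0:v0+100,u0:u0+80],None,fx=5,fy=5,interpolation=cv2.INTER_CUBIC))
cv2.imwrite("pics/hov.png",np.hstack(out))
E
```

```text
time_s: 4.53
tcp_pos: [0.6043, 0.0413, 0.1891]
ee_rot: [-3.14, 0.095, 0.004]
wrist_force: [-0.0, 0.2, -1.4]
grip_width: 0.0131
grasp_force: 59.2
time_s: 4.78
tcp_pos: [0.6041, 0.0387, 0.1915]
ee_rot: [3.14, -0.099, -0.0]
wrist_force: [-0.2, -1.2, -1.4]
grip_width: 0.0135
grasp_force: 59.2
t 4.7833 tcp [0.6041 0.0387 0.1915] yaw -0.0629 tilt [-0.  0. -1.] shift/250mm [-0.0022 -0.0109  0.1261] turn/(pi/2) -0.0025 F [-0.21 -1.19 -1.36] w 0.0135 g 59.2
side [283.39494169 191.71800557]
238 146
top [249.3644173  205.64849262]
204 160
```

View pics/hov.png

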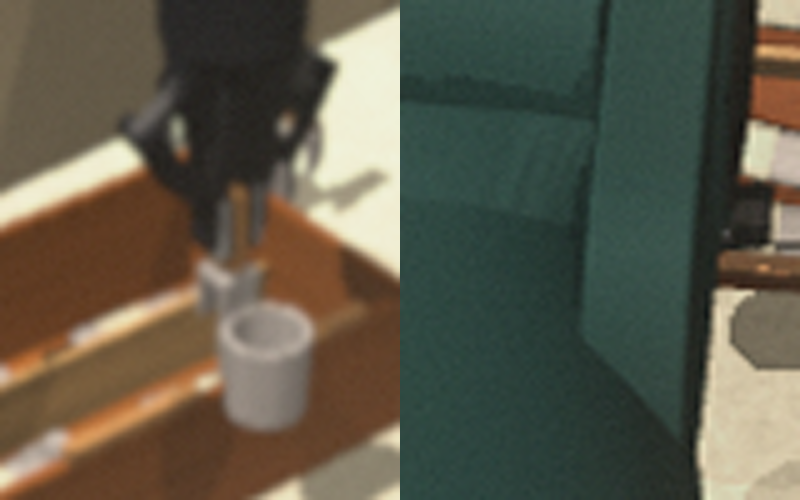

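The side view shows the dipper held upright with the hook bridge at crop (230,285). The cup is outside the wall, its rim centred at about (267,330). The top view is hidden by the arm. I'll overlay the predicted strip, notch and cup on the side views.

```bash
python3 - <<'E'
from h import *
from station import read_camera,bot
c=read_camera("side"); s=bot.state(); g=s["tcp_pos"]; yaw=-.0615
ax=np.array([np.cos(yaw),np.sin(yaw),0]); ay=np.array([-np.sin(yaw),np.cos(yaw),0]); az=np.array([0,0,1.])
O=(210,150); S=5
def dr(M,P,col,cl=True): cv2.polylines(M,[((proj(c,P)-O+.5)*S-.5).round().astype(int)],cl,col,1)
old=cv2.imread("pics/side0.png"); out=[]
for im in(old,c["image"]):
    M=cv2.resize(im[150:268,210:290+0+0],None,fx=S,fy=S,interpolation=cv2.INTER_CUBIC)
    r=np.array([.6037,.0415,.1])
    for a,b in((16,105),(-105,-16)):
        dr(M,[r+ax*x+ay*y for x,y in((-.0045,a/1e3),(.0045,a/1e3),(.0045,b/1e3),(-.0045,b/1e3))],(0,255,0))
    out.append(M)
M=out[1]; t=np.linspace(0,6.283,40)[:,None]
k=g-.033*ax; k[2]=g[2]-.0464
dr(M,k+.024*(np.cos(t)*ax+np.sin(t)*ay),(255,0,0))
h=g.copy(); h[2]-=.0244
dr(M,[h+ax*x+ay*y for x,y in((-.011,-.012),(.011,-.012),(.011,.012),(-.011,.012))],(0,0,255))
print(g)
cv2.imwrite("pics/ov2.png",np.hstack(out))
E
```

```text
[0.60431447 0.03898474 0.19189124]
```

View pics/ov2.png

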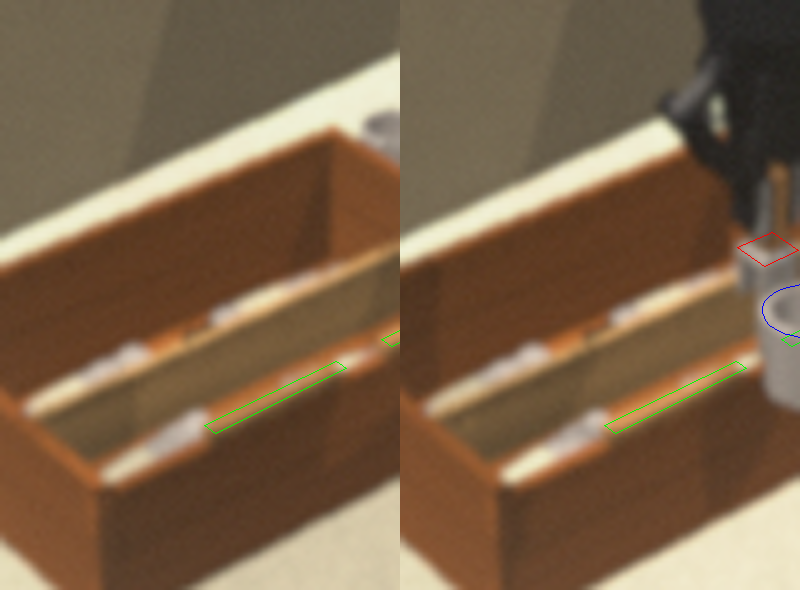

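The strip outline at z = 0.100 matches the side view, with the notch starting where the light wood ends. The hook and cup outlines match too. I'll correct y and lower in stages.

```bash
python3 -m jog '[[255,[0,-0.011,0.03],0],[255,[0,-0.011,0.08],0],[255,[0,-0.011,0.12],0],[255,[0,-0.011,0.12],0],[255,[0,-0.011,0.12],0]]';python3 -m jog '[[255,[0,0,0],0],[255,[0,0,0],0],[255,[0,0,0],0]]'; python3 -c "
from h import *
plan([.6037,.0415,.132],-.0605)"
```

```text
time_s: 5.35
tcp_pos: [0.6042, 0.0428, 0.1608]
ee_rot: [-3.14, 0.098, 0.002]
wrist_force: [-0.4, -0.2, -0.8]
grip_width: 0.0135
grasp_force: 59.3
time_s: 5.6
tcp_pos: [0.6048, 0.0429, 0.1618]
ee_rot: [3.14, -0.098, 0.001]
wrist_force: [-0.4, 0.0, 0.2]
grip_width: 0.0135
grasp_force: 59.3
t 5.6 tcp [0.6048 0.0429 0.1618] yaw -0.0622 tilt [ 0.001  0.    -1.   ] shift/250mm [-0.0043  0.0058  0.1192] turn/(pi/2) -0.0011 F [-0.41  0.02  0.22] w 0.0135 g 59.3
```

```bash
python3 -m jog '[[255,[-0.004,0.005,0],0],[255,[-0.004,0.005,0.03],0],[255,[-0.004,0.005,0.06],0],[255,[-0.004,0.005,0.06],0]]';python3 -m jog '[[255,[0,0,0.02],0],[255,[0,0,0.04],0],[255,[0,0,0.05],0],[255,[0,0,0.05],0],[255,[0,0,0.05],0]]'; python3 -c "
from h import *
plan([.6037,.0415,.1214],-.0605)"
```

```text
time_s: 5.93
tcp_pos: [0.6027, 0.0417, 0.1445]
ee_rot: [-3.14, 0.098, 0.004]
wrist_force: [-0.8, 0.1, -2.6]
grip_width: 0.0134
grasp_force: 59.3
time_s: 6.35
tcp_pos: [0.6035, 0.0417, 0.1337]
ee_rot: [-3.14, 0.098, 0.0]
wrist_force: [-0.6, 0.2, -1.2]
grip_width: 0.0132
grasp_force: 59.3
t 6.35 tcp [0.6035 0.0417 0.1337] yaw -0.0622 tilt [-0. -0. -1.] shift/250mm [0.0011 0.0009 0.0491] turn/(pi/2) -0.0011 F [-0.62  0.16 -1.2 ] w 0.0132 g 59.3
```

No side contact. Next I'll go down in small steps past the strip-top height (TCP ≈ 0.1294), watching Fz.

```bash
python3 -m jog '[[255,[0,0,0.008],0],[255,[0,0,0.016],0],[255,[0,0,0.024],0],[255,[0,0,0.024],0]]'; python3 -c "
from h import *
plan([.6037,.0415,.1214],-.0605)"
```

```text
time_s: 6.68
tcp_pos: [0.6033, 0.0417, 0.1274]
ee_rot: [-3.14, 0.098, 0.001]
wrist_force: [0.2, -0.1, -1.9]
grip_width: 0.0134
grasp_force: 59.3
t 6.6833 tcp [0.6033 0.0417 0.1274] yaw -0.0622 tilt [-0. -0. -1.] shift/250mm [0.0015 0.0009 0.0239] turn/(pi/2) -0.0011 F [ 0.24 -0.11 -1.93] w 0.0134 g 59.3
```

Already below the strip-top height with no contact, so the hook is entering the notch. Continuing gently to the floor.

```bash
python3 -m jog '[[255,[0,0,0.008],0],[255,[0,0,0.014],0],[255,[0,0,0.018],0],[255,[0,0,0.018],0],[255,[0,0,0.018],0]]'; python3 -m jog '[[255,[0,0,0.002],0],[255,[0,0,0.004],0],[255,[0,0,0.004],0]]'
```

```text
time_s: 7.1
tcp_pos: [0.6035, 0.0417, 0.1232]
ee_rot: [-3.14, 0.098, 0.0]
wrist_force: [1.1, -0.5, -2.1]
grip_width: 0.013
grasp_force: 59.3
time_s: 7.35
tcp_pos: [0.6035, 0.0417, 0.1222]
ee_rot: [3.14, -0.098, 0.0]
wrist_force: [-0.3, -0.3, -1.6]
grip_width: 0.0133
grasp_force: 59.3
```

```bash
python3 -m jog '[[255,[0,0,0.002],0],[255,[0,0,0.004],0],[255,[0,0,0.004],0]]'; python3 -m jog '[[255,[0,0,0.002],0],[255,[0,0,0.004],0],[255,[0,0,0.004],0]]'
```

```text
time_s: 7.6
tcp_pos: [0.6036, 0.0417, 0.1215]
ee_rot: [3.14, -0.098, 0.001]
wrist_force: [-0.1, 0.2, 1.0]
grip_width: 0.013
grasp_force: 59.8
time_s: 7.85
tcp_pos: [0.6037, 0.0417, 0.1214]
ee_rot: [3.14, -0.098, 0.002]
wrist_force: [-4.4, -0.0, 14.2]
grip_width: 0.0133
grasp_force: 61.8
```

The hook bottomed at TCP 0.1214, exactly the predicted notch floor. I'll ease off a little, hold, then release.

```bash
python3 -m jog '[[255,[0,0,-0.002],0],[255,[0,0,-0.003],0],[255,[0,0,-0.003],0],[255,[0,0,-0.003],0],[255,[0,0,-0.003],0]]'; python3 -m jog '[[160,[0,0,0],0],[160,[0,0,0],0],[160,[0,0,0],0],[160,[0,0,0],0],[160,[0,0,0],0]]'
```

```text
time_s: 8.27
tcp_pos: [0.6036, 0.0417, 0.1214]
ee_rot: [-3.14, 0.098, -0.001]
wrist_force: [-2.5, 0.2, 6.6]
grip_width: 0.0131
grasp_force: 60.3
time_s: 8.68
tcp_pos: [0.6035, 0.0417, 0.1209]
ee_rot: [3.14, -0.098, -0.0]
wrist_force: [-0.4, -0.0, 0.3]
grip_width: 0.0316
grasp_force: 0.0
```

```bash
python3 -m jog '[[160,[0,0,-0.03],0],[160,[0,0,-0.1],0],[160,[0,0,-0.2],0],[160,[0,0,-0.34],0],[160,[0,0,-0.45],0]]'; python3 -m jog '[[160,[0,0,-0.1],0],[160,[-0.14,0,-0.15],0],[160,[-0.28,0,-0.15],0],[160,[-0.4,0,-0.15],0],[160,[-0.4,0,-0.15],0]]'; python3 - <<'E'
from station import read_camera
import cv2,numpy as np
a=read_camera("side")["image"][165:285,215:315]; b=read_camera("top")["image"][175:295,200:300]
cv2.imwrite("pics/end.png",np.hstack([cv2.resize(x,None,fx=4,fy=4,interpolation=cv2.INTER_CUBIC) for x in(a,b)]))
E
```

```text
time_s: 9.1
tcp_pos: [0.6033, 0.0417, 0.2362]
ee_rot: [3.14, -0.098, 0.001]
wrist_force: [0.2, -0.2, 0.1]
grip_width: 0.0316
grasp_force: 0.0
time_s: 9.52
tcp_pos: [0.4992, 0.0485, 0.2725]
ee_rot: [3.14, -0.097, -0.0]
wrist_force: [0.4, -0.5, 1.1]
grip_width: 0.0315
grasp_force: 0.0
```

View pics/end.png

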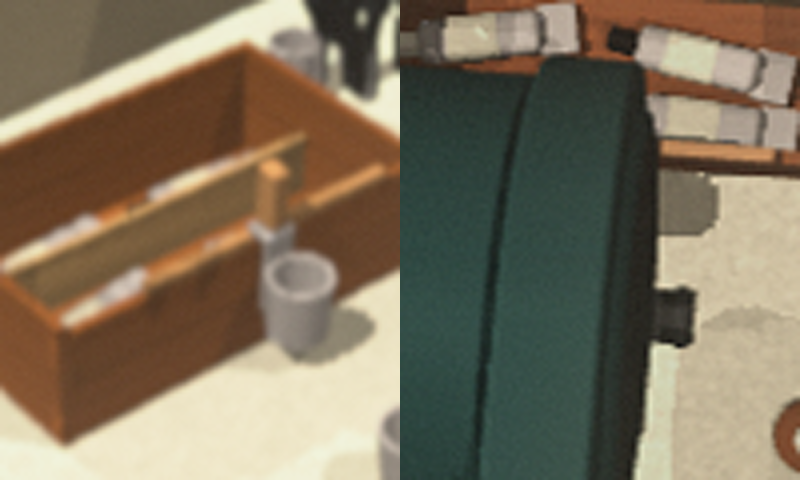

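The side view shows the dipper hanging upright in the notch: grip at crop (272,195), hook bridge on the strip at (272,235), cup outside at (298,300). The gripper is clear. I'll wait briefly for everything to settle, then hand in.

```bash
python3 -m jog '[[160,[0,0,0],0],[160,[0,0,0],0],[160,[0,0,0],0],[160,[0,0,0],0],[160,[0,0,0],0]]'; python3 -c "
from station import bot
print(bot.close_job())"
```

```text
time_s: 10.03
tcp_pos: [0.5041, 0.0479, 0.2707]
ee_rot: [-3.14, 0.098, 0.001]
wrist_force: [0.3, -0.6, 0.8]
grip_width: 0.0318
grasp_force: 0.0
the job is handed in; nothing more can be done
None
```

The dipper hangs upright by its hook in the notch of the paint box's front wall, released and with the gripper clear; I handed the job in at about 10 s, and the hand-in returned no verdict.

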